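# Lock a quarter-turn keeper into the sloped easel's channel

## Robot

A 6-joint arm with a two-finger parallel gripper is mounted at the origin on the work surface. World frame = base frame: x ahead of the robot, y to its left, z up, the work surface at z = 0. Lengths are in m, angles in rad, forces in N, time in s.
With the tool pointing down it reaches from about 0.35 to 1 m from the base axis. Payload 7.1 kg.
Tool frame: the origin (TCP) lies between the finger pads; the fingertips stand 14 mm ahead of it and the grasp point (between the pads) lies 5 mm behind it; z points along the fingers, y is the line along which they close (so a half turn about z gives the same grasp; the last joint's range is limited). The gripper opens to 85 mm and grips with 20 to 120 N. Pads are 22 mm wide; open, the fingers measure 114 mm over their backs; the gripper's body (76 mm by 85 mm) begins 54 mm behind the grasp point. The pads swing forward as they close: fully open they stand 13 mm farther back than shut.
Start: joints at [-0.019, 0.423, 1.63, -0, 1.089, -0.019], TCP at [0.625, 0, 0.245] pointing down, gripper open.
Joint ranges: [-3, 3], [-0.9, 2.11], [0.09, 2.58], [-1.31, 4.45], [0.11, 2.69], [-2.54, 2.54]. Speed limits (rad/s): [2.39, 2.39, 3.01, 3.14, 3.14, 3.14].

## Interface

Orientations are given as a unit quaternion [w, x, y, z].
In Python, from plant import get_state, grab_frame, r gives the robot as it stands. The module is installed in compiled form; this text tells all that it offers.
- The arm moves only by the shell command python3 -m creep 'ROWS'. ROWS is JSON, a list that holds one entry, the list of rows, each a list of 5 numbers: the shift along the tool's x, y, z in mm, then the turn about the tool's z in degrees, then the finger opening in mm, from 0 to 85.4. In form: [[[x, y, z, yaw, gripper], ...]]. A call has exactly 10 rows; each row is the pose to reach, as a shift and turn from the pose commanded when the call began, along the tool's axes at that moment; what a row does not reach only later rows make up. A row lasts 1/8 s, in which the tool goes at most 62.5 mm and 10.7 degrees, less where a joint would pass 70% of its speed; a pose out of reach is approached as far as the arm can. A call with a gripper value outside its range is refused whole. The fingers move at their own pace and stop on an object; the grip force is fixed at half the most. Time passes only in rows, so rows that repeat a pose let the fingers close, or fill a call up. It gives the time, the measured TCP pose, the force, the opening and the grip force at its end, in the units of the state.
- get_state(): the state, without advancing time (a new reading comes with each control period).
- grab_frame(name): name is "scene" or "side" or "wrist"; returns a dict with "img" (400x640x3 uint8, red, green, blue), "fov_y" (degrees; the focal length in pixels is half the picture's height over the tangent of half this angle, whatever the lens; pixels are square), "cx", "cy" (the principal point, pixels), "dist" ([k1, k2, p1, p2, k3] as OpenCV has them; the pictures are not rectified), "position" and "orientation" of the camera in the world. Camera axes: x right, y down, z forward; pixel columns grow to the right and rows downward; lengths in m; the calibration is good to about 2 mm. A picture is of the moment at which its call begins. There is no depth.
- r.sign_off(): hands the job in; it is judged then, once.
The state is a dict: "time": time; "qpos": joint angles; "joint_vel": joint speeds; "effort": joint torques, N m; "tool_pos": TCP position; "orientation": TCP orientation; "ft_force": force on the tool from outside, world axes, zero at the start; "wrist_torque": the same for the moment, N m; "width": opening from 0.0 (shut) to 1.0 (fully open); "finger_force": force on a finger pad.
Only numpy, scipy, OpenCV 4.12 (cv2) and the standard library are available. Lean on these libraries where they do the work, as an engineer would, in place of code of your own. Each camera call takes 0.05 s, during which the arm holds its last target. There are 200 camera calls.

## Task

Take the keeper with the long bar handle out of the wooden rack and fit it in the channel of the sloped easel, about half-way along the panel: push its foot down through the slot against the spring strip, turn it a quarter turn and let it spring up, so that its grooves catch the channel lips and its bar reaches square over the edge of the panel. Let go of it, and leave the panel, the round-knobbed fitting, the tape measure and the square where they are.

Things in the scene. Friction and masses are not known exactly. Their poses are not given: they have to be found in the camera images.
- keeper_bar (a point): The keeper to fit: black bar handle 150 x 16 x 16 mm on a round steel stem (18 mm diameter) with a steel T-foot; 63 mm tall, about 0.2 kg. This point: centre of the bar, 55 mm above the foot's underside; x along the bar (and the foot), z along the stem from foot to bar. It starts upright, foot in a rack pocket, bar's underside 23 mm above the rack. Grasp it across the bar's 16 mm width.
- keeper_foot (a point): Centre of the underside of the keeper's T-foot, axes as keeper_bar. The foot is 52 mm long (along x, parallel to the bar), 18 mm wide, 8 mm thick; at each end an 8.5 mm long ridge rises 4 mm higher, leaving a groove between ridge and stem, 9 to 17.5 mm from the stem's axis.
- channel (a point): Centre of the slot of the aluminium channel across the easel, in the plane of its face. x points up the slope (the face rises away from the robot), y along the channel, z square out of the face (30 degrees from vertical, leaning to the robot). Slot 24 mm wide, 268 mm long (y -134 to 134 mm), ends closed; inside 64 mm wide. Lips 4 mm thick, their edges (3 mm) turned down to 9 mm below the face.
- strip (a joint): Sprung strip that floors the whole channel; value = press-in (m). Free (0) its top is 14 mm below the face; it goes down 12 mm, at 6 N rising to 13.5 N. The foot goes in with its length along the slot and can turn once its underside is 21.5 mm below the face (23 to 25 is good). Turned 90 degrees either way and let up, it rests with underside 17 mm below and bar centre 38 mm above the face.
- easel: The fixed plywood easel, origin on the bench 85 mm below the channel point, z up. Its sloped face is 280 mm wide and reaches from 62 mm below to 215 mm above the channel's centre line along the slope. A fixed wooden ledge 10 mm high crosses it 36 to 46 mm up the slope from the centre line.
- panel_edge (a point): Middle of the upper arris of the lower edge of the white panel: a loose melamine board 200 mm wide (along the channel), 150 mm up the slope, 20 mm thick, 0.5 kg, lying on the easel's face against the ledge. Axes as channel. This point is 46 mm up the slope from the channel's centre line and 20 mm off the face; the panel may lie off the middle of the easel.
- rack: Fixed dark wooden rack, 90 x 190 x 30 mm, origin at the centre of its underside, z up. Two pockets 59 x 25 mm, 24 mm deep, long along the rack's x, at y = -55 and +55 mm; one holds the keeper, the other the round-knobbed fitting.
- knobnut_top (a point): Bystander: a fitting with the same foot but a round black knob 54 mm in diameter and 25 mm high. This point is on its axis, 55 mm above its underside. It stands in the other pocket of the rack.
- tape_mid (a point): Bystander: grey tape measure 72 x 40 x 64 mm standing on the bench; its centre.
- square_stock (a point): Bystander: try square lying flat on the bench, wooden stock 110 mm along its y, steel blade reaching 161 mm along its x; the centre of the stock.
There are look-alikes about, which are no part of the job. Of the things that look like the part that bears keeper_bar, the smaller one is meant.

How it is judged:
On the way:
1. the keeper's foot is in the slot, lengthwise, its underside at least 13 mm below the face (z of keeper_foot in the frame of channel between -0.03 and -0.013 m and x of keeper_foot in the frame of channel between -0.01 and 0.01 m and angle between the x axis of keeper_bar and the y axis of channel, either way round below 0.3 rad and angle between the z axis of keeper_bar and the z axis of channel, either way round below 0.2 rad), for 0.05 s.
At the end, for the whole second after the job is handed in: The keeper sits locked in the channel: underside of the foot 14.5 to 19.5 mm below the face (sprung up on the lips), within 6 mm of the channel's centre line, bar across the channel within 14 degrees, stem square to the face within 7 degrees, within 35 mm of the middle of the panel's edge, at rest (z of keeper_foot in the frame of channel between -0.0195 and -0.0145 m and x of keeper_foot in the frame of channel between -0.006 and 0.006 m and angle between the x axis of keeper_bar and the x axis of channel, either way round below 0.25 rad and angle between the z axis of keeper_bar and the z axis of channel, either way round below 0.12 rad and y of keeper_bar in the frame of panel_edge between -0.035 and 0.035 m and linear speed of keeper below 0.01 m/s); the robot touches nothing.
It fails at once if the panel is shifted by more than 15 mm (distance of panel_edge from where it was at the start of the episode above 0.015 m).
It fails at once if the round-knobbed fitting is moved by more than 25 mm (distance of knobnut_top from where it was at the start of the episode above 0.025 m).
It fails at once if the tape measure is moved by more than 25 mm (distance of tape_mid from where it was at the start of the episode above 0.025 m).
It fails at once if the square is moved by more than 25 mm (distance of square_stock from where it was at the start of the episode above 0.025 m).
It also fails if it takes over 50 s, if anything falls off the work surface, if the arm or the gripper's body presses on something with over 40 N, if the wrist force passes 120 N, or if a joint passes its speed limit or range.

## Working session

There is one attempt and no reset: what is moved stays moved. The work goes in short steps, Python scripts to look and compute and a shell command to move; the robot and the scene stay as the last step left them, time stands still between calls to the robot, and variables do not carry over. Pictures are saved under pics/ and viewed, at most 11 in all, crops included, and the job is handed in when it is done.

```bash
ls; mkdir -p pics; cat > h.py <<'E'
import numpy as np, cv2
from scipy.spatial.transform import Rotation as R
from plant import get_state, grab_frame, r
def q2R(q): return R.from_quat([q[1],q[2],q[3],q[0]]).as_matrix()
def save(n,fn):
    f=grab_frame(n); cv2.imwrite(fn,f['img'][:,:,::-1]); 
    import pickle; pickle.dump(f,open(fn+'.pkl','wb')); return f
def load(fn):
    import pickle; return pickle.load(open(fn+'.pkl','rb'))
def K(f):
    F=200/np.tan(np.radians(f['fov_y'])/2); return np.array([[F,0,f['cx']],[0,F,f['cy']],[0,0,1.]])
def ray(f,uv):
    p=cv2.undistortPoints(np.array([[uv]],float),K(f),np.array(f['dist'],float))[0,0]
    d=q2R(f['orientation'])@np.array([p[0],p[1],1]); return np.array(f['position']),d/np.linalg.norm(d)
def onz(f,uv,z):
    c,d=ray(f,uv); return c+d*(z-c[2])/d[2]
def proj(f,P):
    Rm=q2R(f['orientation']).T; P=np.atleast_2d(np.array(P,float))
    return cv2.projectPoints(P,cv2.Rodrigues(Rm)[0],-Rm@np.array(f['position']),K(f),np.array(f['dist'],float))[0][:,0]
def tri(obs):
    A=np.zeros((3,3));b=np.zeros(3)
    for f,uv in obs:
        c,d=ray(f,uv);M=np.eye(3)-np.outer(d,d);A+=M;b+=M@c
    return np.linalg.solve(A,b)
E
python3 - <<'E'
from h import *
for n in ['scene','side','wrist']:
    f=save(n,f'pics/{n}0.png'); print(n,f['fov_y'],f['position'],f['orientation'],f['dist'])
print(get_state())
a=cv2.imread('pics/scene0.png')
E
```

```text
pics
scene 46.22379934290725 [ 1.16585994 -0.37070686  0.7420739 ] [-0.37045826  0.80009248  0.42718142 -0.20032156] [-0.09282376  0.          0.          0.          0.        ]
side 49.86323896210331 [ 0.17470552 -0.54722435  0.60551453] [-0.43818279  0.85398212 -0.25415895  0.11880071] [-0.0459582  0.         0.         0.         0.       ]
wrist 66.35253668946258 [0.62543243 0.06629688 0.3735929 ] [ 1.33664772e-01  9.91025937e-01  5.26470504e-04 -1.02168075e-03] [-0.01126756  0.          0.          0.          0.        ]
{'time': 0.15, 'qpos': array([-1.89930615e-02,  4.23674970e-01,  1.63050074e+00,  2.13552464e-05,
        1.08862402e+00, -1.90005606e-02]), 'joint_vel': array([ 7.34298042e-04, -2.12694472e-03, -1.63627471e-03,  9.53053124e-04,
       -2.52266572e-05, -1.88748965e-03]), 'effort': array([-4.44887983e-04, -5.57771087e+01, -2.82016718e+01, -7.78417484e-05,
        4.77195630e-03,  2.40273175e-05]), 'tool_pos': array([6.24589618e-01, 4.32821805e-05, 2.44723611e-01]), 'orientation': array([-4.41356035e-04,  7.07107506e-01,  7.07105799e-01, -4.11770384e-04]), 'ft_force': array([ 0.02963954, -0.76068196, -0.10598028]), 'wrist_torque': array([-0.06009682,  0.01663148, -0.02422207]), 'finger_force': 0.0, 'width': 1.0012362408186184}
```

```bash
python3 -m creep --help 2>&1 | head -20
```

```text
invalid input: not JSON, or not a number
```

View pics/scene0.png

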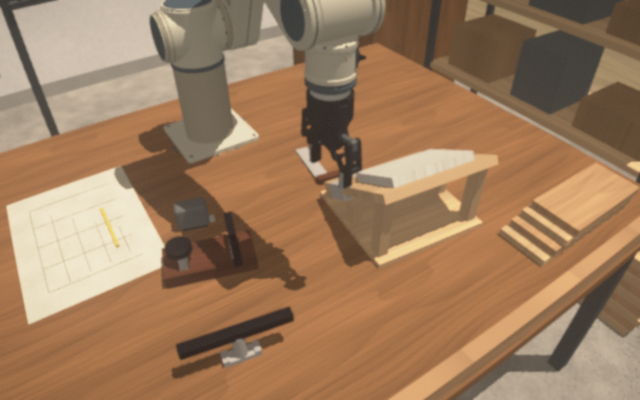

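View pics/side0.png

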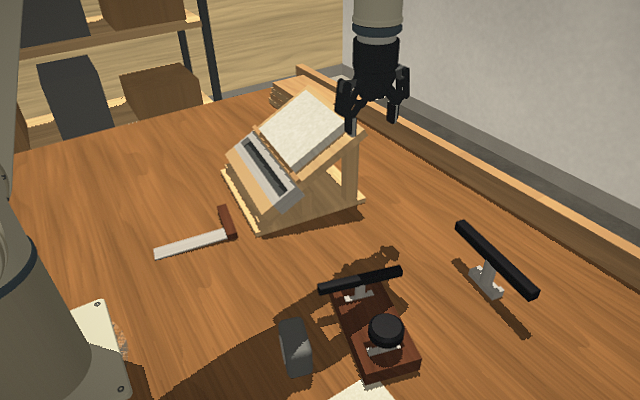

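```bash
python3 - <<'E'
import cv2
a=cv2.imread('pics/side0.png')[80:240,215:375]
b=cv2.imread('pics/side0.png')[250:400,270:430]
a=cv2.resize(a,None,fx=3.7,fy=3.7,interpolation=cv2.INTER_CUBIC)[:555]
b=cv2.resize(b,None,fx=3.7,fy=3.7,interpolation=cv2.INTER_CUBIC)
cv2.imwrite('pics/c1.png',a);cv2.imwrite('pics/c2.png',b)
E
```

```text
(no output)
```

View pics/c1.png

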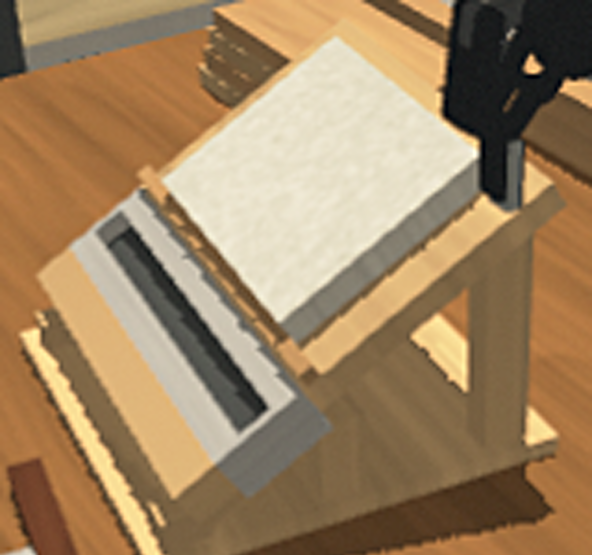

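View pics/c2.png

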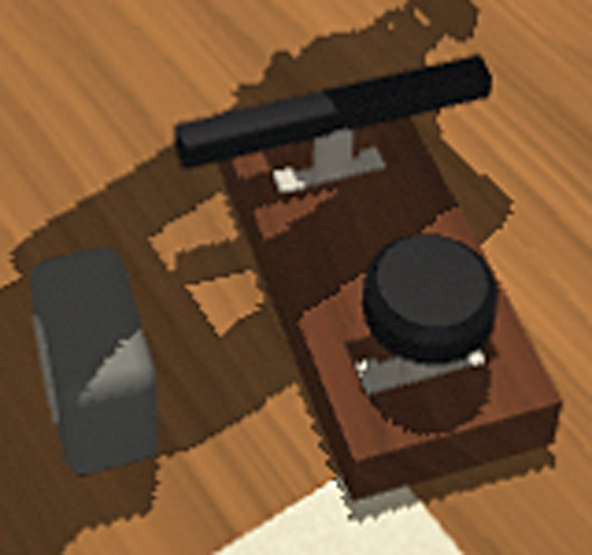

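```bash
cat > fit.py <<'E'
from h import *
from scipy.optimize import least_squares
f=load('pics/side0.png')
s=lambda l:np.array(l)/3.7
A=s([(98,228),(122,212),(238,432),(270,405)])+[215,80]
P=s([(160,180),(338,38),(482,157),(290,312)])+[215,80]
c,si=np.cos(np.pi/6),np.sin(np.pi/6)
def chan(p):  # x,y,yaw
    Rz=R.from_euler('z',p[2]).as_matrix()
    return Rz@np.array([[c,0,-si],[0,1,0],[si,0,c]]),np.array([p[0],p[1],0.085])
loc=np.array([(-12,134,0),(12,134,0),(-12,-134,0),(12,-134,0)])/1e3
def res(p):
    M,t=chan(p); pl=np.array([(46,100,20),(196,100,20),(196,-100,20),(46,-100,20)])/1e3+[0,p[3],0]
    return np.r_[(proj(f,loc@M.T+t)-A).ravel(),(proj(f,pl@M.T+t)-P).ravel()]
if __name__=='__main__':
    best=min((least_squares(res,[.6,.15,y0,0]) for y0 in (-.5,0,.5)),key=lambda o:o.cost)
    print(best.x,best.fun.round(1))
    np.save('ch.npy',best.x)
    B=s([(177,127),(483,58),(492,92),(182,165)])+[270,250]
    for uv,z in zip(B,(.069,.069,.053,.053)): print(onz(f,uv,z))
    Rk=s([(355,460),(562,402)])+[270,250]
    print([onz(f,u,.03) for u in Rk])
E
python3 fit.py
```

```text
[ 0.50925596  0.24703646 -0.11051923 -0.00631607] [-0.7  0.3  0.1 -1.4  0.6  0.   0.8 -0.   0.9 -0.2 -0.1 -1.   0.6 -1.2
 -2.2  2.5]
[ 0.42529581 -0.12596     0.069     ]
[ 0.56732437 -0.16916197  0.069     ]
[ 0.56779319 -0.17722218  0.053     ]
[ 0.42249017 -0.1339033   0.053     ]
[array([ 0.40855476, -0.28185708,  0.03      ]), array([ 0.49392044, -0.30775186,  0.03      ])]
```

```bash
python3 -m creep '[[[0,50,-20,0,85],[0,100,-40,0,85],[0,150,-60,0,85],[0,200,-80,0,85],[0,250,-80,0,85],[0,300,-80,0,85],[0,350,-80,0,85],[0,400,-80,0,85],[0,450,-80,0,85],[0,500,-80,0,85]]]'; python3 -c "
from h import *
s=get_state();print(s['qpos'],s['tool_pos'],q2R(s['orientation'])[:,2])"
```

```text
time: 1.4
tool_pos: [1.0224, 0.0, 0.3013]
orientation: [0.016, 0.707, 0.707, 0.016]
ft_force: [0.0, 0.2, 0.4]
width: 0.994
finger_force: 0.0
[-1.17549941e-02  1.18885426e+00  8.92263572e-02  5.62454722e-04
  1.81763014e+00 -1.15969191e-02] [1.02239608e+00 3.85513520e-05 3.01298707e-01] [ 4.58689959e-02  6.23026183e-06 -9.98947464e-01]
```

```bash
python3 -m creep '[[[0,60,0,0,85],[0,120,0,0,85],[0,180,0,0,85],[0,240,0,0,85],[0,300,0,0,85],[0,300,0,0,85],[0,300,0,0,85],[0,200,0,0,85],[0,0,0,0,85],[0,-60,0,0,85]]]'; python3 -c "
from h import *
s=get_state();print(s['qpos'],s['tool_pos'],q2R(s['orientation'])[:,2])"
```

```text
time: 2.65
tool_pos: [0.9975, -0.0001, 0.3073]
orientation: [0.02, 0.707, 0.707, 0.019]
ft_force: [1.8, -0.7, 1.5]
width: 0.994
finger_force: 0.0
[-1.22119267e-02  1.05781031e+00  3.44118390e-01  5.70069809e-04
  1.68449984e+00 -1.21350762e-02] [ 9.97544174e-01 -1.19088890e-04  3.07293133e-01] [ 5.51389224e-02 -1.06955042e-04 -9.98478687e-01]
```

```bash
python3 -m creep '[[[-15,-51,8,-8,85],[-30,-102,16,-16,85],[-45,-153,24,-24,85],[-60,-204,32,-32,85],[-75,-255,40,-40,60],[-90,-306,48,-48,60],[-106,-357,56,-56,60],[-121,-408,64,-64,60],[-136,-459,72,-73,60],[-151,-507,79,-73,60]]]'; python3 -c "
from h import *
s=get_state();print(s['qpos'],s['tool_pos'],q2R(s['orientation']))
save('wrist','pics/w1.png')"
```

```text
time: 3.9
tool_pos: [0.4911, -0.1515, 0.2017]
orientation: [0.024, 0.147, 0.989, 0.003]
ft_force: [0.3, 0.1, 0.5]
width: 0.703
finger_force: 0.0
[-0.33076702  0.30330282  1.9361364   0.01965541  0.85681103 -1.61932932] [ 0.49106322 -0.15153293  0.20171382] [[-9.55771632e-01  2.90202874e-01  4.77794938e-02]
 [ 2.90502510e-01  9.56873973e-01 -7.01525692e-04]
 [-4.59225388e-02  1.32095645e-02 -9.98857661e-01]]
```

View pics/w1.png

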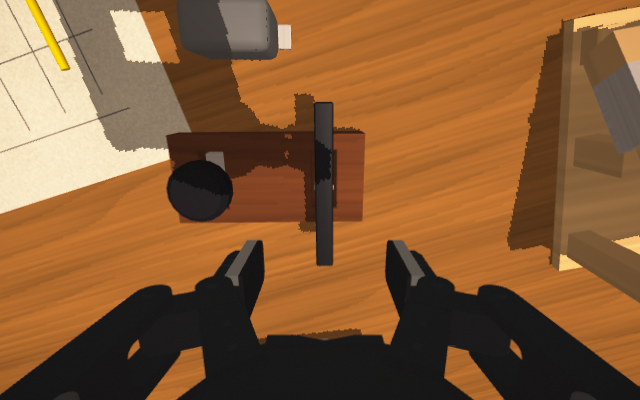

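```bash
python3 -c "
from h import *
f=load('pics/w1.png')
P=[onz(f,u,.069) for u in [(315,102),(333,102),(333,264.5),(316.5,265)]]
P=np.array(P);print(P);c=P.mean(0);d=(P[0]+P[1]-P[2]-P[3])/2;print(c,np.linalg.norm(d),np.degrees(np.arctan2(d[1],d[0])))
s=get_state();M=q2R(s['orientation']);
print(np.degrees(np.arctan2(M[1,0],M[0,0])))
t=np.r_[c[:2],.060]; g=s['tool_pos']-.005*M[:,2]
print('move local mm',M.T@(t-g)*1e3, M.T@(np.array([0,0,.1]))*1e3)
"
```

```text
[[ 0.42102131 -0.13691317  0.069     ]
 [ 0.42521951 -0.12303418  0.069     ]
 [ 0.56690308 -0.16455245  0.069     ]
 [ 0.56275653 -0.17974143  0.069     ]]
[ 0.49397511 -0.15106031  0.069     ] 0.14785173986731331 163.4267909058988
162.98317515495694
move local mm [ -3.99350176   1.49186254 144.84990447] [ -3.74328378   1.2529763  -99.92205901]
```

```bash
python3 -m creep '[[[-2,1,40,0,60],[-3,1,80,0,60],[-4,1.5,110,0,60],[-4,1.5,132,0,60],[-4,1.5,145,0,60],[-4,1.5,145,0,60],[-4,1.5,145,0,0],[-4,1.5,145,0,0],[-4,1.5,145,0,0],[-4,1.5,145,0,0]]]'
```

```text
time: 5.2
tool_pos: [0.5039, -0.1513, 0.0574]
orientation: [0.024, 0.148, 0.989, 0.003]
ft_force: [-2.1, -2.9, 6.0]
width: 0.183
finger_force: 58.0
```

```bash
python3 -c "
from h import *
f=save('wrist','pics/w2.png');s=get_state();M=q2R(s['orientation']);print(s['tool_pos'],s['ft_force'],M)
"
```

```text
[ 0.50390458 -0.15124325  0.05742332] [-0.78197813 -1.70061323  6.34757119] [[-9.55238535e-01  2.91955642e-01  4.77623772e-02]
 [ 2.92252690e-01  9.56340802e-01 -7.96888133e-04]
 [-4.59097661e-02  1.31974650e-02 -9.98858409e-01]]
```

View pics/w2.png

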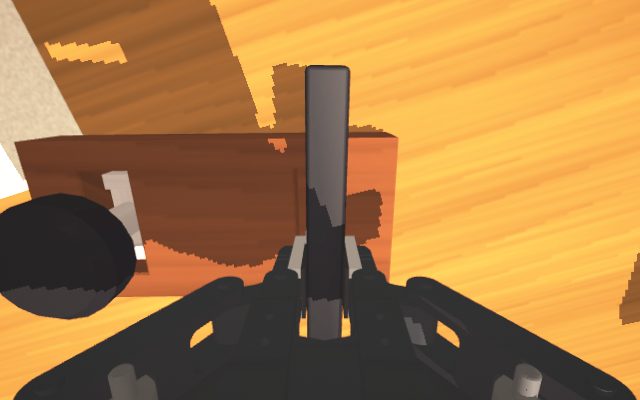

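```bash
python3 -c "
from h import *
f=load('pics/w2.png');s=get_state();M=q2R(s['orientation']);t=s['tool_pos']
for z in (.067,.069,.071):
  P=[onz(f,u,z) for u in [(307,67),(349,67)]]
  print(z,[(M.T@(p-t)*1e3).round(1) for p in P],np.mean(P,0))
"
```

```text
0.067 [array([ 82.7,  -6.5, -13.5]), array([ 82.8,   8.2, -13.3])] [ 0.42445083 -0.12622736  0.067     ]
0.069 [array([ 82.5,  -6.4, -15.5]), array([ 82.5,   8.1, -15.3])] [ 0.4246268  -0.12632929  0.069     ]
0.071 [array([ 82.2,  -6.3, -17.5]), array([ 82.2,   7.9, -17.3])] [ 0.42480276 -0.12643121  0.071     ]
```

```bash
python3 -m creep '[[[0,0,0,0,30],[0,0,0,0,30],[0,0,0,0,30],[4,0,0,0,30],[8,0,-0.5,0,30],[8,0,-0.5,0,30],[8,0,-0.5,0,0],[8,0,-0.5,0,0],[8,0,-0.5,0,0],[8,0,-0.5,0,0]]]'
```

```text
time: 6.5
tool_pos: [0.4957, -0.1486, 0.0568]
orientation: [0.023, 0.148, 0.989, 0.003]
ft_force: [-2.4, -2.2, 4.6]
width: 0.179
finger_force: 58.3
```

```bash
python3 -m creep '[[[-2,1,-50,0,0],[-5,1,-110,8,0],[-50,19,-150,18,0],[-105,40,-170,28,0],[-160,60,-190,38,0],[-218,82,-210,48,0],[-276,104,-225,58,0],[-334,125,-240,68,0],[-392,147,-253,79,0],[-450,169,-253,79,0]]]'; python3 -c "
from h import *
s=get_state();print(s['qpos'],s['tool_pos'],q2R(s['orientation']))"
```

```text
time: 7.75
tool_pos: [0.9543, -0.1187, 0.3322]
orientation: [0.016, 0.743, 0.668, 0.018]
ft_force: [1.8, -0.7, -0.4]
width: 0.181
finger_force: 58.7
[-0.1381485   0.94785084  0.5094296   0.00688836  1.63664023 -0.03150019] [ 0.95431221 -0.11867585  0.3321867 ] [[ 1.05704034e-01  9.93231510e-01  4.81437961e-02]
 [ 9.94383299e-01 -1.05838530e-01  2.45858882e-04]
 [ 5.33966338e-03  4.78473986e-02 -9.98840385e-01]]
```

```bash
python3 -m creep '[[[0,1000,0,0,0],[0,1000,0,0,0],[0,1000,0,0,0],[0,1000,0,0,0],[0,1000,0,0,0],[0,1000,0,0,0],[0,1000,0,0,0],[0,1000,0,0,0],[0,1000,0,0,0],[0,1000,0,0,0]]]'; python3 -c "
from h import *
s=get_state();print(s['qpos'],s['tool_pos'],q2R(s['orientation']))"
```

```text
time: 9.0
tool_pos: [1.0413, -0.1223, 0.2539]
orientation: [0.034, 0.742, 0.668, 0.033]
ft_force: [0.5, -0.6, -1.0]
width: 0.174
finger_force: 59.0
[-0.13009234  1.23756125  0.08695393  0.00662812  1.72267042 -0.02436539] [ 1.04126849 -0.12233265  0.25393175] [[ 0.10402988  0.99009215  0.094315  ]
 [ 0.9945656  -0.10395391 -0.00573173]
 [ 0.00412947  0.09439873 -0.99552591]]
```

```bash
python3 -m creep '[[[0,1000,0,0,0],[0,1000,0,0,0],[0,1000,0,0,0],[0,1000,0,0,0],[0,1000,0,0,0],[0,1000,0,0,0],[0,1000,0,0,0],[0,1000,0,0,0],[0,1000,0,0,0],[0,1000,0,0,0]]]'; python3 -m creep '[[[0,1000,0,0,0],[0,1000,0,0,0],[0,1000,0,0,0],[0,1000,0,0,0],[0,1000,0,0,0],[0,1000,0,0,0],[0,1000,0,0,0],[0,1000,0,0,0],[0,1000,0,0,0],[0,1000,0,0,0]]]';  python3 -c "
from h import *
s=get_state();print(s['qpos'],s['tool_pos'],q2R(s['orientation']))"
```

```text
time: 10.25
tool_pos: [1.0644, -0.12, 0.212]
orientation: [0.052, 0.741, 0.667, 0.049]
ft_force: [-0.8, -1.0, -1.9]
width: 0.178
finger_force: 59.0
time: 11.5
tool_pos: [1.0806, -0.1186, 0.2027]
orientation: [0.07, 0.74, 0.666, 0.066]
ft_force: [-0.3, 0.4, -2.3]
width: 0.178
finger_force: 59.1
[-0.12205385  1.29135695  0.0870521   0.00683412  1.5704946  -0.01672936] [ 1.08058961 -0.11858371  0.20267459] [[ 0.10413753  0.9760696   0.19090183]
 [ 0.99455674 -0.10287669 -0.01653141]
 [ 0.00350354  0.19158424 -0.98146992]]
```

```bash
python3 -m creep '[[[-335,975,0,0,0],[-335,975,0,0,0],[-335,975,0,0,0],[-335,975,0,0,0],[-335,975,0,0,0],[-335,975,0,0,0],[-335,975,0,0,0],[-335,975,0,0,0],[-335,975,0,0,0],[-335,975,0,0,0]]]'; python3 -m creep '[[[-165,985,0,0,0],[-165,985,0,0,0],[-165,985,0,0,0],[-165,985,0,0,0],[-165,985,0,0,0],[-165,985,0,0,0],[-165,985,0,0,0],[-165,985,0,0,0],[-165,985,0,0,0],[-165,985,0,0,0]]]';  python3 -c "
from h import *
s=get_state();print(s['qpos'],s['tool_pos'],q2R(s['orientation']))"
```

```text
time: 12.75
tool_pos: [1.0727, -0.2386, 0.2133]
orientation: [0.09, 0.738, 0.664, 0.08]
ft_force: [0.5, 0.3, -2.0]
width: 0.182
finger_force: 59.1
time: 14.0
tool_pos: [1.0777, -0.2579, 0.2398]
orientation: [0.11, 0.736, 0.662, 0.093]
ft_force: [-0.2, -0.6, -1.2]
width: 0.178
finger_force: 59.2
[-0.25438745  1.26166402  0.08715612  0.03388048  1.50499233 -0.14569929] [ 1.07767539 -0.25789883  0.23983198] [[ 0.10704885  0.95310519  0.28307427]
 [ 0.99421735 -0.1001782  -0.03868053]
 [-0.00850874  0.28557806 -0.95831768]]
```

```bash
for i in 1; do python3 -m creep '[[[-165,985,0,0,0],[-165,985,0,0,0],[-165,985,0,0,0],[-165,985,0,0,0],[-165,985,0,0,0],[-165,985,0,0,0],[-165,985,0,0,0],[-165,985,0,0,0],[-165,985,0,0,0],[-165,985,0,0,0]]]'; done; python3 -m creep '[[[-165,985,0,0,0],[-165,985,0,0,0],[-165,985,0,0,0],[-165,985,0,0,0],[-165,985,0,0,0],[-165,985,0,0,0],[-165,985,0,0,0],[-165,985,0,0,0],[-165,985,0,0,0],[-165,985,0,0,0]]]'; python3 -m creep '[[[-165,985,0,0,0],[-165,985,0,0,0],[-165,985,0,0,0],[-165,985,0,0,0],[-165,985,0,0,0],[-165,985,0,0,0],[-165,985,0,0,0],[-165,985,0,0,0],[-165,985,0,0,0],[-165,985,0,0,0]]]'; python3 -m creep '[[[-165,985,0,0,0],[-165,985,0,0,0],[-165,985,0,0,0],[-165,985,0,0,0],[-165,985,0,0,0],[-165,985,0,0,0],[-165,985,0,0,0],[-165,985,0,0,0],[-165,985,0,0,0],[-165,985,0,0,0]]]'; python3 -c "
from h import *
s=get_state();M=q2R(s['orientation']);print(s['qpos'],s['tool_pos'],M)
from fit import chan
C,t=chan(np.load('ch.npy'));k=M@np.array([-.046,.013,-.9988]);print('keeper z in chan',C.T@k,'bar in chan',C.T@M@np.array([.9988,0,-.046]))"
```

```text
time: 15.25
tool_pos: [1.0809, -0.2714, 0.2762]
orientation: [0.13, 0.733, 0.659, 0.107]
ft_force: [-0.1, -0.8, -2.2]
width: 0.174
finger_force: 59.2
time: 16.5
tool_pos: [1.0822, -0.2808, 0.319]
orientation: [0.15, 0.73, 0.656, 0.12]
ft_force: [-0.0, 0.0, -1.9]
width: 0.18
finger_force: 59.3
time: 17.75
tool_pos: [1.0813, -0.2872, 0.3659]
orientation: [0.17, 0.727, 0.652, 0.133]
ft_force: [0.5, -0.6, -1.5]
width: 0.179
finger_force: 59.3
time: 19.0
tool_pos: [1.0778, -0.2915, 0.4155]
orientation: [0.19, 0.723, 0.648, 0.146]
ft_force: [0.2, 0.1, -1.3]
width: 0.174
finger_force: 59.4
[-0.28663325  1.10811748  0.08710704  0.04632942  1.46462709 -0.17058149] [ 1.07784388 -0.29150909  0.41545183] [[ 0.11819475  0.88154531  0.45706439]
 [ 0.99233131 -0.08809171 -0.08670882]
 [-0.03617417  0.46380784 -0.885197  ]]
keeper z in chan [ 0.0543534  -0.01011738  0.99841363] bar in chan [-0.00924232  0.99975944  0.01063417]
```

```bash
python3 -m creep '[[[-165,985,0,0,0],[-165,985,0,0,0],[-165,985,0,0,0],[-165,985,0,0,0],[-165,985,0,0,0],[-165,985,0,0,0],[-165,985,0,0,0],[-165,985,0,0,0],[-165,985,0,0,0],[-165,985,0,0,0]]]'; cat > go.py <<'E'
from h import *
from fit import chan
import sys
# keeper in tool frame: bar centre at kc; axes
kz=np.array([-.046,.013,-.9988]);kx=np.array([.9988,0,-.046])
kc=np.array([0.0,0.0,-.005])
def show(tgt):
    s=get_state();M=q2R(s['orientation']);t=s['tool_pos'];C,o=chan(np.load('ch.npy'))
    b=t+M@kc; foot=b-.055*M@kz
    print('q',s['qpos'].round(3),'tcp',t.round(4));print('kz',(C.T@M@kz).round(3),'kx',(C.T@M@kx).round(3))
    print('foot in chan mm',(C.T@(foot-o)*1e3).round(1))
    d=o+C@(np.array(tgt)/1e3)-foot; print('local move mm',(M.T@d*1e3).round(1),'world',(d*1e3).round(1))
if __name__=='__main__': show([float(v) for v in sys.argv[1:4]])
E
python3 go.py 0 0 60
```

```text
time: 20.25
tool_pos: [1.0719, -0.2941, 0.4665]
orientation: [0.21, 0.719, 0.643, 0.158]
ft_force: [0.2, 0.6, -1.3]
width: 0.179
finger_force: 59.5
q [-0.291  1.063  0.087  0.049  1.462 -0.172] tcp [ 1.0719 -0.2941  0.4665]
kz [ 0.006 -0.003  1.   ] kx [-0.012  1.     0.003]
foot in chan mm [ 726.4 -475.4  -29. ]
local move mm [ 479.2 -720.2 -114.7] world [-617.   546.8 -286.1]
```

```bash
python3 -m creep '[[[28,-42,-30,0,0],[60,-90,-60,0,0],[92,-136,-85,0,0],[124,-184,-110,0,0],[156,-232,-130,0,0],[188,-280,-145,0,0],[222,-330,-155,0,0],[256,-380,-165,0,0],[288,-430,-175,0,0],[320,-480,-180,0,0]]]'; python3 go.py 0 -6 60
```

```text
time: 21.5
tool_pos: [0.6265, 0.0659, 0.3747]
orientation: [0.211, 0.719, 0.643, 0.159]
ft_force: [0.2, 0.2, -1.8]
width: 0.175
finger_force: 59.6
q [ 0.168  0.123  1.822 -0.28   0.71   0.447] tcp [0.6265 0.0659 0.3747]
kz [ 0.004 -0.004  1.   ] kx [-0.011  1.     0.004]
foot in chan mm [ 262.8 -166.7  132.6]
local move mm [ 166.4 -261.7   63.3] world [-172.4  180.8 -194.3]
```

```bash
python3 -m creep '[[[28,-44,0,0,0],[56,-88,5,0,0],[84,-132,10,0,0],[112,-176,20,0,0],[138,-216,35,0,0],[154,-240,55,0,0],[154,-240,65,0,0],[154,-240,65,0,0],[154,-240,65,0,0],[154,-240,65,0,0]]]'; python3 go.py 0 -6 5; python3 -c "
from h import *
a=save('side','pics/s3.png')['img'][80:250,200:370,::-1]; b=save('wrist','pics/w3.png')['img'][:,:,::-1];save('scene','pics/sc3.png')
a=cv2.resize(a,(400,400),interpolation=cv2.INTER_CUBIC); b=cv2.resize(b[:,:],(640,400))[:,120:520]
cv2.imwrite('pics/c3.png',np.hstack([a,b]))"
```

```text
time: 22.75
tool_pos: [0.4739, 0.2309, 0.1912]
orientation: [0.21, 0.719, 0.643, 0.159]
ft_force: [-0.4, -0.6, -1.7]
width: 0.176
finger_force: 59.5
q [ 0.637  0.283  2.136 -0.877  0.511  1.484] tcp [0.4739 0.2309 0.1912]
kz [ 0.005 -0.003  1.   ] kx [-0.01   1.     0.003]
foot in chan mm [ 23.9 -19.5  58.7]
local move mm [ 16.  -24.2  52.9] world [  7.6  12.8 -58.4]
```

View pics/c3.png

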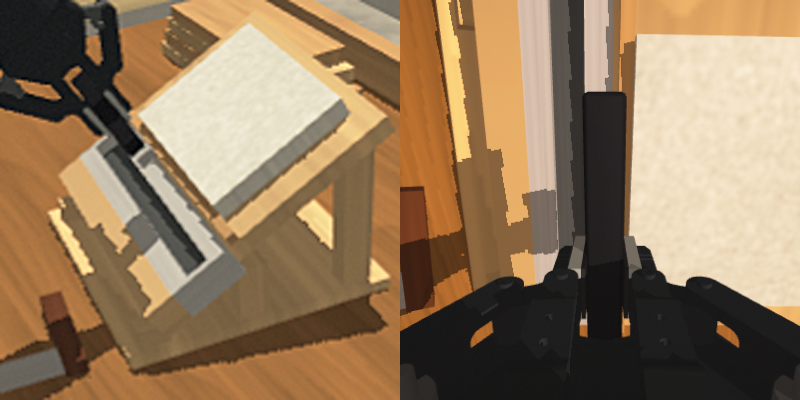

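```bash
cat > chk.py <<'E'
from h import *
from fit import chan
from go import *
f=load('pics/w3.png');s=get_state();M=q2R(s['orientation']);t=s['tool_pos'];p=np.load('ch.npy');C,o=chan(p)
ky=np.cross(kz,kx)
print('bar end pred',proj(f,[t+M@(kc+.075*kx+.008*kz+w*ky) for w in(.008,-.008)]).round(1))
pts={}
for x in(-12,12):
  for y in (134,100,60): print('slot',x,y,proj(f,o+C@np.array([x,y,0])/1e3).round(1))
print('panel',proj(f,o+C@np.array([46,100+p[3]*1e3,20])/1e3).round(1),proj(f,o+C@np.array([46,0+p[3]*1e3,20])/1e3).round(1))
a=cv2.resize(f['img'][0:240,215:375,::-1],None,fx=2.5,fy=2.5,interpolation=cv2.INTER_CUBIC)
g=load('pics/sc3.png');b=cv2.resize(g['img'][120:270,300:460,::-1],None,fx=2.5,fy=2.5,interpolation=cv2.INTER_CUBIC)
b=np.vstack([b,np.zeros((600-len(b),400,3),np.uint8)])
cv2.imwrite('pics/c4.png',np.hstack([a,b]))
E
python3 chk.py
```

```text
bar end pred [[298.1  91.7]
 [344.2  91.8]]
slot -12 134 [[269.2 -30.5]]
slot -12 100 [[271.2  27.8]]
slot -12 60 [[273.4  89.8]]
slot 12 134 [[306.1 -30. ]]
slot 12 100 [[306.4  28.2]]
slot 12 60 [[306.7  90.2]]
panel [[359.1  32.9]] [[352.9 186.6]]
```

View pics/c4.png

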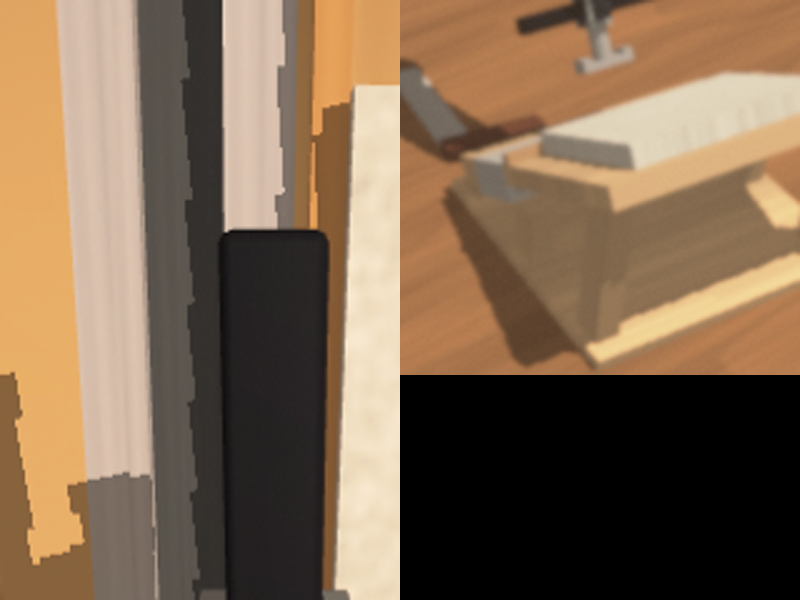

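```bash
python3 -m creep '[[[8,-13,0,0,0],[16,-26.5,5,0,0],[16,-26.5,15,0,0],[16,-26.5,30,0,0],[16,-26.5,42,0,0],[16,-26.5,50,0,0],[16,-26.5,53,0,0],[16,-26.5,53,0,0],[16,-26.5,53,0,0],[16,-26.5,53,0,0]]]'; python3 go.py -2.3 -6 -12;  python3 -c "
from h import *
a=save('side','pics/s5.png')['img'][85:245,215:375,::-1]; b=save('wrist','pics/w5.png')['img'][:,120:520,::-1]
a=cv2.resize(a,(400,400),interpolation=cv2.INTER_CUBIC)
cv2.imwrite('pics/c5.png',np.hstack([a,b]))"
```

```text
time: 24.15
tool_pos: [0.4787, 0.2442, 0.1307]
orientation: [0.21, 0.719, 0.643, 0.159]
ft_force: [0.4, 0.4, -1.3]
width: 0.178
finger_force: 59.5
q [ 0.654  0.423  2.138 -1.105  0.441  1.754] tcp [0.4787 0.2442 0.1307]
kz [ 0.006 -0.003  1.   ] kx [-0.012  1.     0.003]
foot in chan mm [-3.5 -5.8  4.6]
local move mm [ 0.5  1.1 16.6] world [  9.3  -1.3 -13.8]
```

View pics/c5.png

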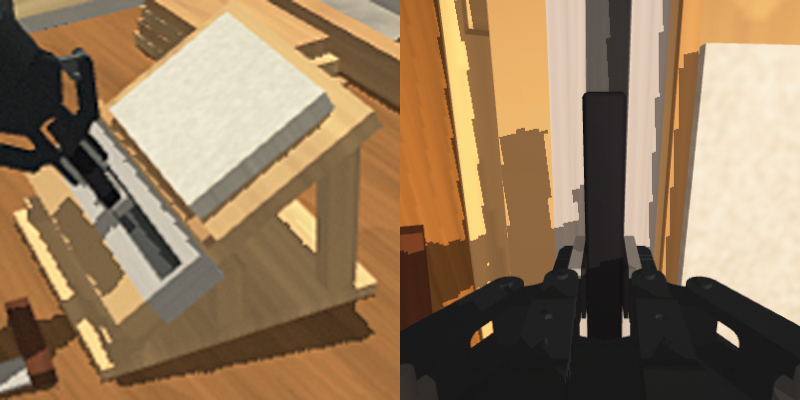

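```bash
python3 -m creep '[[[0.5,1.9,0,0,0],[0.5,1.9,2,0,0],[0.5,1.9,4,0,0],[0.5,1.9,6,0,0],[0.5,1.9,8,0,0],[0.5,1.9,10,0,0],[0.5,1.9,12,0,0],[0.5,1.9,14,0,0],[0.5,1.9,16,0,0],[0.5,1.9,16.5,0,0]]]'; python3 go.py -1.5 -6 -24; python3 -c "
from h import *
from fit import chan
C,o=chan(np.load('ch.npy'));s=get_state();print(C.T@s['ft_force'],s['wrist_torque'])"
```

```text
time: 25.5
tool_pos: [0.4886, 0.2428, 0.1172]
orientation: [0.21, 0.719, 0.643, 0.158]
ft_force: [-4.1, 0.8, 4.1]
width: 0.179
finger_force: 60.1
q [ 0.638  0.459  2.128 -1.159  0.423  1.799] tcp [0.4886 0.2428 0.1172]
kz [ 0.006 -0.003  1.   ] kx [-0.012  1.     0.003]
foot in chan mm [ -1.7  -6.1 -12.1]
local move mm [ 0.6  0.1 11.9] world [  6.1  -0.6 -10.2]
[-1.53363387  0.39636661  5.59966662] [ 0.0222133   0.49409076 -0.01738027]
```

```bash
python3 -m creep '[[[0,0,1,0,0],[0,0,2.5,0,0],[0,0,4,0,0],[0,0,5.5,0,0],[0,0,7,0,0],[0,0,8,0,0],[0,0,9,0,0],[0,0,9.5,0,0],[0,0,9.5,0,0],[0,0,9.5,0,0]]]'; python3 go.py -1.5 -6 -24; python3 -c "
from h import *
from fit import chan
C,o=chan(np.load('ch.npy'));s=get_state();print(C.T@s['ft_force'],s['wrist_torque'])"
```

```text
time: 26.75
tool_pos: [0.4933, 0.2422, 0.1091]
orientation: [0.21, 0.719, 0.644, 0.159]
ft_force: [-7.3, 1.2, 7.1]
width: 0.176
finger_force: 60.3
q [ 0.63   0.479  2.123 -1.195  0.412  1.831] tcp [0.4933 0.2422 0.1091]
kz [ 0.006 -0.004  1.   ] kx [-0.012  1.     0.004]
foot in chan mm [ -1.6  -6.2 -21.5]
local move mm [0.3 0.1 2.5] world [ 1.4  0.  -2.1]
[-2.84761214  0.40438303  9.79455624] [0.13711238 0.68271331 0.01759697]
```

```bash
python3 -m creep '[[[0,-0.5,0.5,0,0],[0,-1,1,0,0],[0,-1.5,1.5,0,0],[0,-1.5,2,0,0],[0,-1.5,2.2,0,0],[0,-1.5,2.2,0,0],[0,-1.5,2.2,0,0],[0,-1.5,2.2,0,0],[0,-1.5,2.2,0,0],[0,-1.5,2.2,0,0]]]'; python3 go.py -1.5 -6 -24; python3 -c "
from h import *
from fit import chan
C,o=chan(np.load('ch.npy'));s=get_state();print(C.T@s['ft_force'],s['wrist_torque'])"
```

```text
time: 28.0
tool_pos: [0.4939, 0.2422, 0.1074]
orientation: [0.211, 0.719, 0.643, 0.159]
ft_force: [-7.2, 0.7, 14.9]
width: 0.179
finger_force: 61.6
q [ 0.63   0.483  2.123 -1.21   0.411  1.846] tcp [0.4939 0.2422 0.1074]
kz [ 0.004 -0.004  1.   ] kx [-0.012  1.     0.004]
foot in chan mm [ -1.8  -6.1 -23.2]
local move mm [0.1 0.3 0.8] world [ 0.7 -0.  -0.5]
[ 1.17542003 -0.14909057 16.55616842] [-0.11060858  0.08250475 -0.12047054]
```

```bash
python3 -m creep '[[[0,0.5,-2.3,-2,0],[0.3,0.6,-2.3,-12,0],[0.7,0.8,-2.3,-22,0],[1,1,-2.3,-32,0],[1.4,1.2,-2.3,-42,0],[1.8,1.4,-2.3,-52,0],[2.2,1.6,-2.3,-62,0],[2.6,1.8,-2.3,-72,0],[3,2,-2.3,-81,0],[3.2,2.2,-2.3,-89.5,0]]]'; python3 go.py -1.5 -6 -17; python3 -c "
from h import *
from fit import chan
C,o=chan(np.load('ch.npy'));s=get_state();print(C.T@s['ft_force'],s['wrist_torque'])
a=save('side','pics/s6.png')['img'][85:245,215:375,::-1]; b=save('wrist','pics/w6.png')['img'][:,120:520,::-1]
a=cv2.resize(a,(400,400),interpolation=cv2.INTER_CUBIC)
cv2.imwrite('pics/c6.png',np.hstack([a,b]))"
```

```text
time: 29.25
tool_pos: [0.4945, 0.2447, 0.1097]
orientation: [0.261, 0.055, 0.963, -0.037]
ft_force: [-4.7, -1.3, 8.2]
width: 0.178
finger_force: 61.4
q [ 0.634  0.48   2.117 -1.185  0.417  0.257] tcp [0.4945 0.2447 0.1097]
kz [0.038 0.057 0.998] kx [-0.999 -0.005  0.038]
foot in chan mm [ -2.2  -6.8 -21.3]
local move mm [-0.8  0.6 -4.3] world [-1.4  1.   4.1]
[ 0.19680045 -1.76423532  9.39494284] [-0.31077659  0.14148098 -0.263694  ]
```

View pics/c6.png

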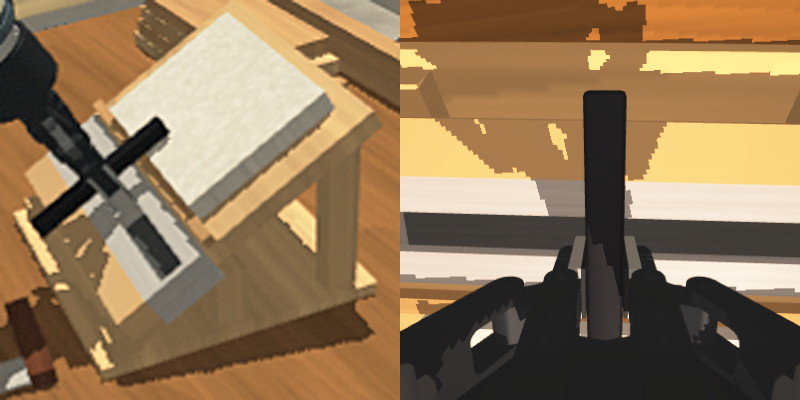

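```bash
python3 -m creep '[[[0,0,-1,0,0],[0,0,-2,0,0],[0,0,-3,0,0],[0,0,-4,0,0],[0,0,-4.5,0,0],[0,0,-4.5,0,20],[0,0,-4.5,0,35],[0,0,-4.5,0,50],[0,0,-4.5,0,60],[0,0,-4.5,0,60]]]'; python3 -m creep '[[[0,0,-8,0,70],[0,0,-16,0,70],[0,0,-30,0,70],[0,0,-50,0,70],[0,0,-75,0,70],[0,0,-100,0,70],[0,0,-130,0,70],[0,0,-130,0,70],[0,0,-130,0,70],[0,0,-130,0,70]]]'; python3 -c "
from h import *
a=save('side','pics/s7.png')['img'][85:245,215:375,::-1]; b=save('wrist','pics/w7.png')['img'][:,120:520,::-1]
save('scene','pics/sc7.png')
a=cv2.resize(a,(400,400),interpolation=cv2.INTER_CUBIC)
cv2.imwrite('pics/c7.png',np.hstack([a,b]))"
```

```text
time: 30.6
tool_pos: [0.492, 0.2455, 0.113]
orientation: [0.261, 0.058, 0.963, -0.036]
ft_force: [0.2, -0.1, -0.2]
width: 0.701
finger_force: 0.0
time: 31.85
tool_pos: [0.4272, 0.2578, 0.2242]
orientation: [0.26, 0.058, 0.963, -0.036]
ft_force: [-0.7, 0.4, 0.4]
width: 0.822
finger_force: 0.0
```

View pics/c7.png

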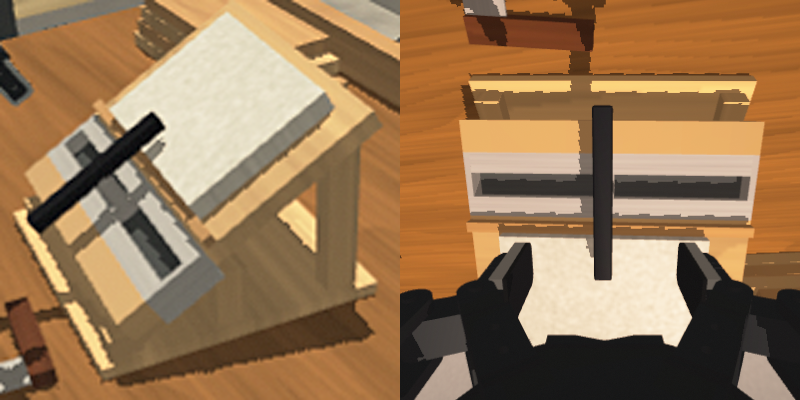

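```bash
python3 -c "
from h import *
from fit import chan
C,o=chan(np.load('ch.npy'))
w=load('pics/w7.png');s=load('pics/s7.png')
for h in (46,49,63):
  P=[o+C@(np.array([x,-8,h])/1e3) for x in (-75,75)]
  print(h,proj(w,P).round(1).tolist(),((proj(s,P)-[215,85])*2.5).round(0).tolist())
a=tri([(w,(602.5-280,106)),(s,(33/2.5+215,217/2.5+85))]);b=tri([(w,(603-280,279)),(s,(155/2.5+215,117/2.5+85))])
print([(C.T@(v-o)*1e3).round(1) for v in (a,b)], get_state()['ft_force'])
"
```

```text
46 [[319.5, 106.2], [319.5, 281.1]] [[28.0, 222.0], [157.0, 114.0]]
49 [[319.2, 106.1], [319.3, 282.9]] [[26.0, 220.0], [156.0, 112.0]]
63 [[318.0, 105.5], [318.3, 291.7]] [[17.0, 211.0], [147.0, 101.0]]
[array([-72.2,  -5.4,  45.2]), array([72.7, -5.2, 44.2])] [-0.56311246  0.22172821 -0.45290061]
```

```bash
python3 -c "
from plant import r
print(r.sign_off())"
```

```text
the job is handed in; nothing more can be done
None
```

The keeper is fitted in the channel and released: its bar lies across the slot over the panel edge, within a few mm of the panel's middle, and sits at the height of a locked fit. The panel shows no visible shift and nothing touched the bystanders; the job was handed in at about 32 s, and the hand-in returned no verdict.

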